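# Load a thread spool into a record cleaner

## Robot

A 6-joint arm with a two-finger parallel gripper is mounted at the origin on the work surface. World frame = base frame: x ahead of the robot, y to its left, z up, the work surface at z = 0. Lengths are in m, angles in rad, forces in N, time in s.
With the tool pointing down it reaches from about 0.35 to 1 m from the base axis. Payload 7.1 kg.
Tool frame: the origin (TCP) lies at the very end of the fingers, on their centre line; the grasp point (between the pads) lies 19 mm behind it; z points along the fingers, y is the line along which they close (so a half turn about z gives the same grasp; the last joint's range is limited). The gripper opens to 85 mm and grips with 20 to 120 N. Pads are 22 mm wide; open, the fingers measure 114 mm over their backs; the gripper's body (76 mm by 85 mm) begins 54 mm behind the grasp point. The pads swing forward as they close: fully open they stand 13 mm farther back than shut.
Start: joints at [1.307, 0.423, 1.63, -0, 1.089, -0.019], TCP at [0.151, 0.606, 0.231] pointing down, gripper open.
Joint ranges: [-3, 3], [-0.9, 2.11], [0.09, 2.58], [-1.31, 4.45], [0.11, 2.69], [-2.54, 2.54]. Speed limits (rad/s): [2.39, 2.39, 3.01, 3.14, 3.14, 3.14].

## Interface

Orientations are given as a unit quaternion [x, y, z, w].
In Python, from rig import robot gives the robot as it stands.
- The arm moves only by the shell command python3 -m pendant 'ROWS' [FORCE]. ROWS is a JSON object of lists of equal length, an entry for each row: "rot": the turn, a rotation vector about the tool's x, y, z in units of 8 degrees (1.0 is 8 degrees), a list of three; "delta_pos": the shift along the tool's x, y, z in units of 30 mm (1.0 is 30 mm), a list of three; "grip": the opening, from -1 (shut) to 1 (fully open). In form: {"rot": [[ax, ay, az], ...], "delta_pos": [[tx, ty, tz], ...], "grip": [grip, ...]}. A call has exactly 8 rows; each row shifts and turns the commanded pose from where the row before left it, along the tool's axes as they then stand; what a row does not reach is not made up. A row lasts 1/8 s, in which the tool goes at most 62.5 mm and 10.7 degrees, less where a joint would pass 70% of its speed; a pose out of reach is approached as far as the arm can. A call is refused whole if a number of a shift passes 1 or a number of a turn 1, either way. A call with a gripper value outside its range is refused whole. The fingers move at their own pace and stop on an object; FORCE is the grip in N (left out, the last holds). Time passes only in rows, so rows that do not move let the fingers close, or fill a call up. It gives the time, the measured TCP pose, the force, the opening and the grip force at its end, in the units of the state.
- robot.sense(): the state, without advancing time (a new reading comes with each control period).
- robot.get_image(name): name is "scene" or "top"; returns the picture (384x512x3 uint8, red, green, blue); there is no depth.
- robot.get_calibration(name): a dict with "vertical_fov" (degrees; the focal length in pixels is half the picture's height over the tangent of half this angle, whatever the lens; pixels are square), "cx", "cy" (the principal point, pixels), "extrinsics" (4x4, takes a point from world to camera coordinates). Camera axes: x right, y down, z forward; pixel columns grow to the right and rows downward; lengths in m; the calibration is good to about 2 mm. A picture is of the moment at which its call begins. get_calibration takes no time and is no camera call.
- robot.sign_off(): hands the job in; it is judged then, once.
The state is a dict: "time_s": time; "q": joint angles; "qvel": joint speeds; "tau": joint torques, N m; "eef_pos": TCP position; "orientation": TCP orientation; "force": force on the tool from outside, world axes, zero at the start; "torque": the same for the moment, N m; "finger_gap": opening from 0.0 (shut) to 1.0 (fully open); "grasp_force": force on a finger pad.
Only numpy, scipy, OpenCV 4.12 (cv2) and the standard library are available. Lean on these libraries where they do the work, as an engineer would, in place of code of your own. Each camera call takes 0.05 s, during which the arm holds its last target. There are 200 camera calls.

## Task

Take the orange thread spool out of its sloping cradle without letting it roll off onto the table, stand it upright, white collar up, wholly on the round rubber mat and let go of it. Then take it again and lower it over the upright spindle in the white cup, keeping hold until it is fully down on the cup's floor, and let go. Leave the grey spool, the spray can and the aluminium record weight where they are.

Things in the scene. Friction and masses are not known exactly. Their poses are not given: they have to be found in the camera images.
- spool_orange: Rigid spool, 0.1-0.18 kg: orange cylinder, white rims, 44 mm diameter, 80 mm long, then a white collar of 26 mm diameter, 34 mm long, on the same axis; 114 mm in all. A 16 mm bore runs right through. Origin: centre of the plain end face (foot); z runs along the axis to the collar (shoulder at 80, end at 114 mm). Starts in cradle_a, z raised 35 degrees above level, collar end high and free.
- spool_grey: Same spool with grey winding, lying in the other cradle; leave it alone. Origin and axes as for the orange one.
- cradle_a: Fixed cradle of the orange spool: black base 120 x 74 x 8 mm (origin: centre of underside, x along the trough to its high end), two 8 mm steel rods 26 mm apart sloping up 35 degrees, a low stop plate at the spool's foot (foot centre at x -45, y 0, z 36 mm). Nothing stands more than 20 mm to either side of the spool's axis but the base. A sideways push under 1 N rolls the spool out.
- cradle_b: The same kind of cradle, holding the grey spool. Which cradle stands left and which right changes.
- mat: Fixed round black rubber mat, 140 mm diameter, 4 mm thick. Origin: centre of its underside, on the table.
- pod: Fixed thread-feed pod: a grey housing 110 x 100 x 20 mm carrying a round white cup and a steel spindle, both on the vertical line through its origin (centre of the underside, z up). Cup: inside diameter 66 mm, outside 74 mm, rim at z = 84 mm, floor at z = 24 mm. Spindle: 9 mm diameter, top at z = 99 mm with a 4 mm cone.
- seat (a point): Centre of the cup's floor, where the spindle rises from it, 24 mm above the table; the spool's foot centre belongs here.
- can: Loose spray can, red with blue cap, 52 mm diameter, 178 mm tall, standing; origin: centre of its underside. Leave it alone.
- puck: Loose aluminium record weight, 76 mm diameter, 45 mm tall with a narrower grip; origin: centre of its underside. Leave it alone.

How it is judged:
On the way:
1. the orange spool stands upright, collar up, wholly on the rubber mat and let go (angle between spool_orange's own z axis and vertical below 0.08 rad and horizontal distance between spool_orange and mat below 0.052 m and z of spool_orange in the frame of mat below 0.008 m and contact force between spool_orange and the fingers below 0.05 N and linear speed of spool_orange below 0.02 m/s), for 0.2 s.
At the end, for the whole second after the job is handed in: The orange spool is on the spindle, collar up, its foot within 4 mm of the cup's floor and within 6 mm of the spindle's axis, upright within 0.08 rad, released and at rest; the grey spool within 15 mm and the can and record weight within 30 mm of where they were (horizontal distance between spool_orange and seat below 0.006 m and z of spool_orange in the frame of seat below 0.004 m and angle between spool_orange's own z axis and vertical below 0.08 rad and linear speed of spool_orange below 0.01 m/s and distance of spool_grey from where it was at the start of the episode below 0.015 m and distance of each of can, puck from where it was at the start of the episode below 0.03 m); the robot touches nothing.
It fails at once if the orange spool has rolled off and lies on its side on the table or mat (angle between spool_orange's own z axis and vertical above 1.3 rad and height (world z) of spool_orange below 0.03 m).
It fails at once if the orange spool is let go over the cup while its foot is more than 12 mm above the cup's floor (horizontal distance between spool_orange and seat below 0.03 m and z of spool_orange in the frame of seat above 0.012 m and contact force between spool_orange and the fingers below 0.02 N).
It fails at once if the grey spool is moved out of its cradle (distance of spool_grey from where it was at the start of the episode above 0.015 m).
It fails at once if the spray can or the record weight is moved (distance of any of can, puck from where it was at the start of the episode above 0.03 m).
It also fails if it takes over 64 s, if anything falls off the work surface, if the arm or the gripper's body presses on something with over 40 N, if the wrist force passes 120 N, or if a joint passes its speed limit or range.

## Working session

There is one attempt and no reset: what is moved stays moved. The work goes in short steps, Python scripts to look and compute and a shell command to move; the robot and the scene stay as the last step left them, time stands still between calls to the robot, and variables do not carry over. Pictures are saved under pics/ and viewed, at most 11 in all, crops included, and the job is handed in when it is done.

```bash
mkdir -p pics; ls; python3 - <<'E'
from rig import robot
import cv2,numpy as np
for n in("scene","top"):
    im=robot.get_image(n);cv2.imwrite(f"pics/{n}0.png",im[:,:,::-1]);c=robot.get_calibration(n);print(n,c["vertical_fov"],c["cx"],c["cy"],np.round(c["extrinsics"],4).tolist())
print(robot.sense())
E
```

```text
pics
scene 54.405691183575044 257.57644969174504 192.14220155286765 [[0.6788, 0.7343, 0.0038, -0.3708], [0.6345, -0.584, -0.5063, -0.3632], [-0.3696, 0.3461, -0.8623, 1.2969], [0.0, 0.0, 0.0, 1.0]]
top 48.91538342834755 256.0843908276467 186.2017108784474 [[-0.0131, -0.9999, -0.0, -0.006], [-0.9884, 0.013, -0.1514, 0.5848], [0.1514, -0.002, -0.9885, 0.9615], [0.0, 0.0, 0.0, 1.0]]
{'time_s': 0.1, 'q': array([ 1.30700816e+00,  4.23792318e-01,  1.63061506e+00, -1.03646211e-05,
        1.08859899e+00, -1.89922123e-02]), 'qvel': array([ 0.00092795, -0.00274723, -0.00041396, -0.00081293, -0.00099762,
       -0.00071792]), 'tau': array([ 1.40110251e-04, -5.58425438e+01, -2.82447410e+01, -8.15923977e-05,
        3.06591399e-03, -2.98433883e-05]), 'eef_pos': array([0.15131724, 0.60589311, 0.23060542]), 'orientation': array([ 1.22090173e-01,  9.92518761e-01, -7.00451498e-04, -9.50662688e-05]), 'force': array([-0.50865189, -0.54460861, -0.32122892]), 'torque': array([ 0.01435486, -0.01480901, -0.02060688]), 'grasp_force': 0.0, 'finger_gap': 1.0004256812059071}
```

View pics/scene0.png

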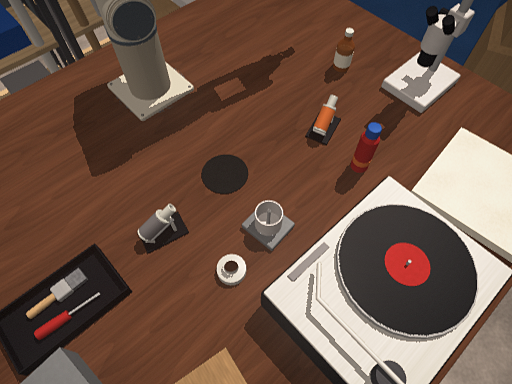

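View pics/top0.png

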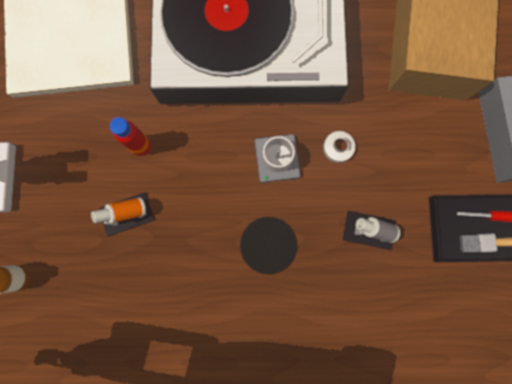

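The scene view shows the orange spool near (325,115) with its collar up-right, the mat at (225,173), the cup at (268,215), the can at (367,148) and the grey spool at (157,224). In the top view they are: orange spool at (122,211) with its collar to the left, mat at (269,245), cup at (279,153), can at (130,135), puck at (340,146) and grey spool at (378,229). Next step is measuring.

```bash
cat > h.py <<'E'
import numpy as np,cv2
from rig import robot
class Cam:
    def __init__(s,n):
        c=robot.get_calibration(n);s.c=c;E=np.array(c["extrinsics"]);s.R=E[:3,:3];s.t=E[:3,3];s.o=-s.R.T@s.t
        s.f=192/np.tan(np.radians(c["vertical_fov"]/2));s.cx,s.cy=c["cx"],c["cy"]
    def ray(s,p):
        d=s.R.T@np.array([(p[0]-s.cx)/s.f,(p[1]-s.cy)/s.f,1]);return d/np.linalg.norm(d)
    def plane(s,p,z):
        d=s.ray(p);return s.o+d*(z-s.o[2])/d[2]
    def px(s,P):
        q=s.R@np.asarray(P,float)+s.t;return np.array([s.cx+s.f*q[0]/q[2],s.cy+s.f*q[1]/q[2]])
S,T=Cam("scene"),Cam("top")
def tri(ps,pt):
    A=np.zeros((3,3));b=np.zeros(3);ds=[]
    for c,p in((S,ps),(T,pt)):
        d=c.ray(p);M=np.eye(3)-np.outer(d,d);A+=M;b+=M@c.o;ds.append((c,d))
    X=np.linalg.solve(A,b);return X,[float(np.linalg.norm(np.cross(X-c.o,d))) for c,d in ds]
def biggest(m,win=None):
    m=m.astype(np.uint8)
    if win:
        k=np.zeros_like(m);k[win[1]:win[3],win[0]:win[2]]=1;m=m*k
    n,l,st,ce=cv2.connectedComponentsWithStats(m);i=1+np.argmax(st[1:,4]);return l==i,ce[i],st[i]
E
python3 - <<'E'
from h import *
I={n:cv2.imread(f"pics/{n}0.png") for n in("scene","top")}
hsv={n:cv2.cvtColor(I[n],cv2.COLOR_BGR2HSV).astype(int) for n in I}
W={"scene":(300,85,350,150),"top":(80,185,165,240)}
planes=[];info={}
for n,c in(("scene",S),("top",T)):
    h=hsv[n];o,ce,st=biggest((h[...,0]<16)&(h[...,1]>190)&(h[...,2]>150),W[n])
    w=((h[...,1]<60)&(h[...,2]>120));
    wm,wc,ws=biggest(w,W[n])
    print(n,"orange",ce,st,"white",wc,ws)
    info[n]=(ce,wc)
    m=(h[...,2]<45) & (h[...,1]<120)
    mm,mc,ms=biggest(m,(190,145,260,200) if n=="scene" else (230,210,310,280))
    print(" mat",mc,ms,c.plane(mc,.004))
planes=[np.cross(c.ray(info[n][0]),c.ray(info[n][1])) for n,c in(("scene",S),("top",T))]
d=np.cross(*planes);d/=np.linalg.norm(d);print("dir",d,"elev",np.degrees(np.arcsin(d[2])))
print("orange c",tri(info["scene"][0],info["top"][0]))
print("white c",tri(info["scene"][1],info["top"][1]))
a=cv2.resize(I["scene"][80:155,290:355],None,fx=7,fy=7,interpolation=2)
b=cv2.resize(I["top"][180:245,80:165],None,fx=7,fy=7,interpolation=2)[:, :]
H=max(a.shape[0],b.shape[0]);
p=lambda x:cv2.copyMakeBorder(x,0,H-x.shape[0],0,0,0)
o=np.hstack([p(a),p(b)]);o=cv2.resize(o,None,fx=800/o.shape[1],fy=800/o.shape[1]);print(o.shape,800/1050)
cv2.imwrite("pics/crop1.png",o)
c=cv2.resize(I["scene"][190:255,235:300],None,fx=6,fy=6,interpolation=2);d2=cv2.resize(I["top"][125:190,245:310],None,fx=6,fy=6,interpolation=2)
cv2.imwrite("pics/crop2.png",np.hstack([c,d2]))
E
```

```text
scene orange [324.00666667 117.59333333] [314 106  20  24 150] white [331.27192982 101.60526316] [323  95  15  15 114]
 mat [224.08453237 173.16546763] [ 202  155   46   39 1112] [ 0.44629249 -0.04359375  0.004     ]
top orange [126.74170616 208.68720379] [111 199  30  21 422] white [103.30392157 215.14379085] [ 91 204  23  20 306]Traceback (most recent call last):
  File "<stdin>", line 13, in <module>
  File "h.py", line 23, in biggest
    n,l,st,ce=cv2.connectedComponentsWithStats(m);i=1+np.argmax(st[1:,4]);return l==i,ce[i],st[i]
                                                      ~~~~~~~~~^^^^^^^^^^
    return _wrapfunc(a, 'argmax', axis=axis, out=out, **kwds)
    return bound(*args, **kwds)
ValueError: attempt to get argmax of an empty sequence
```

```bash
python3 - <<'E'
from h import *
I={n:cv2.imread(f"pics/{n}0.png") for n in("scene","top")}
h=cv2.cvtColor(I["top"],cv2.COLOR_BGR2HSV).astype(int);print("mat px",h[245,269],"wood",h[245,200])
m,mc,ms=biggest((h[...,2]<60)&(h[...,1]<h[245,200,1]-40),(230,205,310,285));print("mat top",mc,ms,T.plane(mc,.004))
o={"scene":((324.0,117.6),(331.3,101.6)),"top":((126.7,208.7),(103.3,215.1))}
pl=[np.cross(c.ray(o[n][0]),c.ray(o[n][1])) for n,c in(("scene",S),("top",T))]
d=np.cross(*pl);d/=np.linalg.norm(d);print("dir",d,"elev",np.degrees(np.arcsin(d[2])))
print("orange c",tri(o["scene"][0],o["top"][0]));print("white c",tri(o["scene"][1],o["top"][1]))
a=cv2.resize(I["scene"][85:145,295:355],None,fx=6,fy=6,interpolation=2)
b=cv2.resize(I["top"][180:240,85:158],None,fx=6,fy=6,interpolation=2);cv2.imwrite("pics/crop1.png",np.hstack([a,b]))
c=cv2.resize(I["scene"][190:255,235:300],None,fx=6,fy=6,interpolation=2);d2=cv2.resize(I["top"][125:190,245:310],None,fx=6,fy=6,interpolation=2)
cv2.imwrite("pics/crop2.png",np.hstack([c,d2]))
E
```

```text
mat px [11 41 50] wood [ 11 164 109]
mat top [268.27734214 245.13041684] [ 241  218   56   56 2423] [ 0.44567882 -0.04142273  0.004     ]
dir [ 0.3037779  -0.84634549 -0.43751378] elev -25.94535770082201
orange c (array([0.53300547, 0.2863141 , 0.06901702]), [0.0010987770131096592, 0.001098777013109546])
white c (array([0.51693386, 0.33103583, 0.09359042]), [0.0013895235050656565, 0.0013895235050656182])
```

View pics/crop1.png

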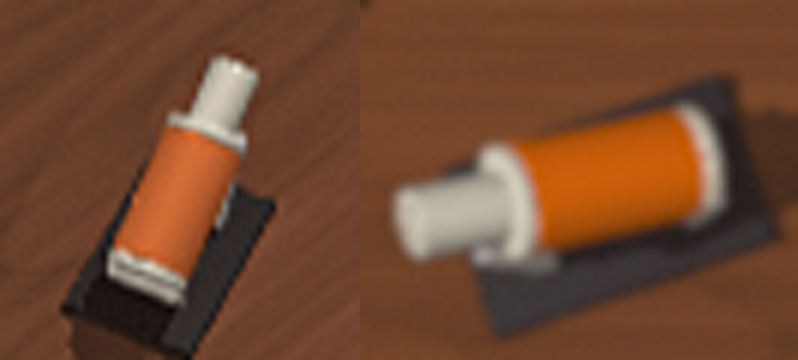

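View pics/crop2.png

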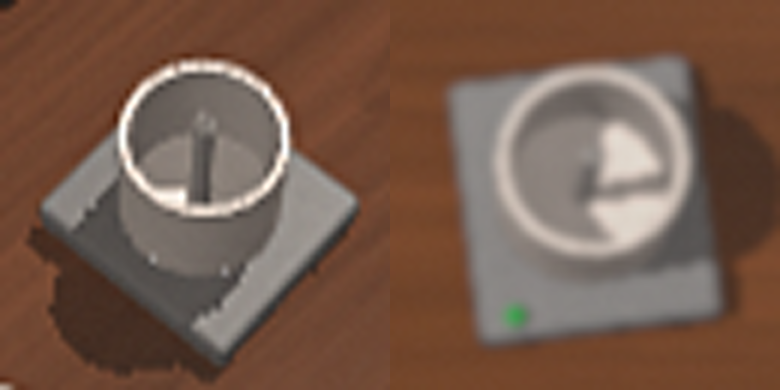

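```bash
python3 - <<'E'
from h import *
hi=tri((329.3,108),(113,213.2));lo=tri((319.8,129.2),(139.3,207.3));en=tri((334.8,96),(93.7,217))
for n,x in(("hi",hi),("lo",lo),("end",en)):print(n,np.round(x[0],4),np.round(x[1],4))
for A,B in((en,lo),(hi,lo),(en,hi)):
    d=A[0]-B[0];L=np.linalg.norm(d);d/=L;print("dir",d,"len",L,"elev",np.degrees(np.arcsin(d[2])),"az",np.degrees(np.arctan2(d[1],d[0])))
d=en[0]-lo[0];d/=np.linalg.norm(d);P=lo[0]+d*(.036-lo[0][2])/d[2];print("foot",P,"end->foot",np.linalg.norm(en[0]-P))
print("cup rim top",T.plane((245+592/6-65,125+160/6),.084),"scene",S.plane((235+205/6,190+138/6),.084))
print("spindle tip",tri((235+205/6,190+116/6),(245+(590-390)/6,125+160/6)))
# base corners top image
for p in((730,78),(778,237),(497,335)):print(T.plane(((p[0]-360)/6+85,p[1]/6+180),.008))
print("cupcheck",T.px([.6,-.06,.084]))
# can
print("can cap",tri((374,128),(121,125)))
E
```

```text
hi [0.5232 0.3151 0.0815] [0.0033 0.0033]
lo [0.5396 0.2668 0.0362] [0.0015 0.0015]
end [0.5125 0.3498 0.1009] [0.0017 0.0017]
dir [-0.24921716  0.76382899  0.59536214] len 0.10872113590892853 elev 36.53845268117971 az 108.07013239250335
dir [-0.2397674   0.7081374   0.66411823] len 0.06827968678188381 elev 41.61471376982564 az 108.70552564107922
dir [-0.26053128  0.84284407  0.47088992] len 0.04116177242991985 elev 28.092078713187778 az 107.17688667429913
foot [0.53966332 0.26654176 0.036     ] end->foot 0.10899978244146488
cup rim top [ 0.65885166 -0.06695761  0.084     ] scene [ 0.66193181 -0.06697574  0.084     ]
spindle tip (array([ 0.65722179, -0.0646166 ,  0.09414704]), [0.001245713362320644, 0.0012457133623207232])
[0.57680975 0.25616457 0.008     ]
[0.51123898 0.23493315 0.008     ]
[0.47309289 0.34767071 0.008     ]
cupcheck [276.18191371 176.71786282]
can cap (array([0.69950902, 0.27103142, 0.17791945]), [0.001284379886209001, 0.001284379886209127])
```

The collar end is at about (0.511, 0.350, 0.101), heading 108.4°, elevation about 36° (should be 35°). The mat is at (0.446, -0.042) and the pod at (0.660, -0.067). All sizes check out, so I'm moving now: yaw first, then travel.

```bash
python3 -m pendant '{"rot":[[0,0,0.9],[0,0,0.9],[0,0,0.9],[0,0,0.9],[0,0,0.9],[0,0,0.9],[0,0,0.9],[0,0,0.9]],"delta_pos":[[0,0,0],[0,0,0],[0,0,0],[0,0,0],[0,0,0],[0,0,0],[0,0,0],[0,0,0]],"grip":[1,1,1,1,1,1,1,1]}' 40
python3 -m pendant '{"rot":[[0,0,0],[0,0,0],[0,0,0],[0,0,0],[0,0,0],[0,0,0],[0,0,0],[0,0,0]],"delta_pos":[[-0.9,0.85,0],[-0.9,0.85,0],[-0.9,0.85,0],[-0.9,0.85,0],[-0.9,0.85,0],[-0.9,0.85,0],[-0.9,0.85,0],[-0.9,0.85,0]],"grip":[1,1,1,1,1,1,1,1]}'
python3 -m pendant '{"rot":[[0,0,0],[0,0,0],[0,0,0],[0,-0.9,0],[0,-0.9,0],[0,-0.9,0],[0,-0.9,0],[0,-0.9,0]],"delta_pos":[[-0.7,0.6,0],[-0.7,0.6,0],[-0.7,0.6,0],[0,0,0],[0,0,0],[0,0,0],[0,0,0],[0,0,0]],"grip":[1,1,1,1,1,1,1,1]}'
python3 - <<'E'
from h import *
from scipy.spatial.transform import Rotation as R
s=robot.sense();print(s["q"]);print(R.from_quat(s["orientation"]).as_matrix().round(3))
E
```

```text
time_s: 1.1
eef_pos: [0.1514, 0.606, 0.2308]
orientation: [0.587, 0.81, -0.0, 0.0]
force: [0.2, -0.9, 0.5]
finger_gap: 1.0
grasp_force: 0.0
time_s: 2.1
eef_pos: [0.414, 0.4648, 0.2309]
orientation: [0.585, 0.811, -0.0, -0.0]
force: [0.9, -0.1, 0.5]
finger_gap: 1.001
grasp_force: 0.0
time_s: 3.1
eef_pos: [0.4842, 0.4231, 0.2313]
orientation: [0.556, 0.771, -0.182, 0.252]
force: [0.2, -0.2, -0.7]
finger_gap: 1.003
grasp_force: 0.0
[ 0.92844906  0.63675778  1.41002579 -0.50819132  1.500891    0.75040773]
[[-0.254  0.949  0.187]
 [ 0.766  0.315 -0.561]
 [-0.591  0.    -0.807]]
```

```bash
python3 -m pendant '{"rot":[[0,-0.8,0],[0,-0.8,0],[0,-0.75,0],[0,0,0],[0,0,0],[0,0,0],[0,0,0],[0,0,0]],"delta_pos":[[0,0,0],[0,0,0],[0,0,0],[0,0,0],[0,0,0],[0,0,0],[0,0,0],[0,0,0]],"grip":[1,1,1,1,1,1,1,1]}'
cat >> h.py <<'E'
from scipy.spatial.transform import Rotation as R
def need(target):
    s=robot.sense();M=R.from_quat(s["orientation"]).as_matrix();d=np.asarray(target)-s["eef_pos"]
    print("q",s["q"].round(2),"pos",s["eef_pos"].round(4));print(M.round(3));print("units",(M.T@d/.03).round(2))
E
python3 -c "
from h import *
need([.4976,.3885,.1301]);need([.5183,.3263,.0842])"
```

```text
time_s: 4.1
eef_pos: [0.4845, 0.4228, 0.2319]
orientation: [0.52, 0.72, -0.269, 0.373]
force: [-0.9, 0.1, 0.0]
finger_gap: 1.0
grasp_force: 0.0
q [ 1.    0.77  1.33 -0.7   1.72  0.82] pos [0.4845 0.4228 0.2319]
[[-0.181  0.949  0.258]
 [ 0.548  0.315 -0.775]
 [-0.817  0.001 -0.577]]
units [2.06 0.05 2.96]
q [ 1.    0.77  1.33 -0.7   1.72  0.82] pos [0.4845 0.4228 0.2319]
[[-0.181  0.949  0.258]
 [ 0.548  0.315 -0.775]
 [-0.817  0.001 -0.577]]
units [2.05 0.05 5.62]
```

```bash
python3 -m pendant '{"rot":[[0,0,0],[0,0,0],[0,0,0],[0,0,0],[0,0,0],[0,0,0],[0,0,0],[0,0,0]],"delta_pos":[[0.51,0.01,0.6],[0.51,0.01,0.6],[0.51,0.01,0.6],[0.51,0.02,0.6],[0,0,0.5],[0,0,0],[0,0,0],[0,0,0]],"grip":[1,1,1,1,1,1,1,1]}'
python3 - <<'E'
from h import *
im={n:robot.get_image(n)[:,:,::-1] for n in("scene","top")}
for n in im:cv2.imwrite(f"pics/{n}1.png",im[n])
a=cv2.resize(im["scene"][55:145,280:360],None,fx=5,fy=5,interpolation=2)
b=cv2.resize(im["top"][170:260,65:145],None,fx=5,fy=5,interpolation=2);cv2.imwrite("pics/c3.png",np.hstack([a,b]))
need([.5183,.3263,.0842])
E
```

```text
time_s: 5.1
eef_pos: [0.4972, 0.3901, 0.1321]
orientation: [0.52, 0.72, -0.268, 0.373]
force: [0.2, -0.0, 0.6]
finger_gap: 0.998
grasp_force: 0.0
q [ 0.96  0.87  1.4  -0.71  1.57  0.91] pos [0.4971 0.3899 0.1319]
[[-0.181  0.949  0.258]
 [ 0.548  0.316 -0.775]
 [-0.817  0.001 -0.577]]
units [0.01 0.   2.74]
```

View pics/c3.png

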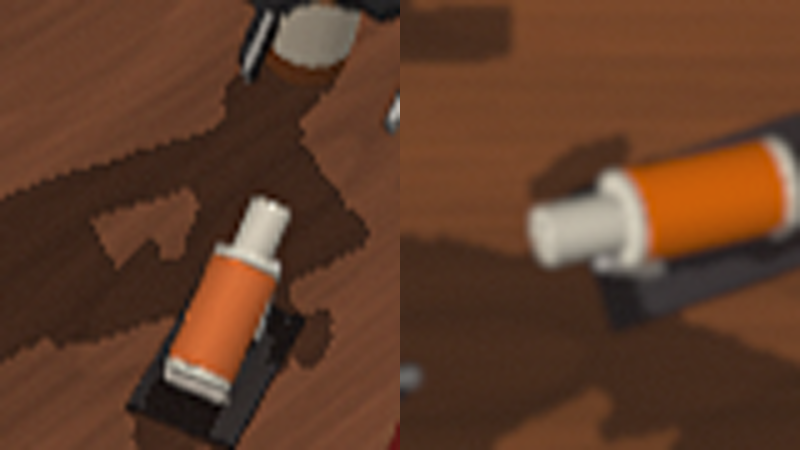

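The close view shows the collar end at scene (333.6,97) and top (94,217). The fingertips are at scene (331,68) and (359,78). I'll check those against their predicted pixels.

```bash
python3 - <<'E'
from h import *
s=robot.sense();M=R.from_quat(s["orientation"]).as_matrix();p=s["eef_pos"]
for k in(-1,1):
    q=p-.013*M[:,2]+k*.0425*M[:,1];print(k,S.px(q),T.px(q))
print("tcp",S.px(p),T.px(p))
f=np.array([.540,.261,.036]);u=np.array([np.cos(np.radians(108.4)),np.sin(np.radians(108.4)),0]);a=u*np.cos(np.radians(35))+np.array([0,0,np.sin(np.radians(35))])
for st in(0,.08,.114):print(st,S.px(f+a*st),T.px(f+a*st))
im=cv2.imread("pics/top1.png");cv2.imwrite("pics/c4.png",cv2.resize(im[150:270,20:150],None,fx=5,fy=5,interpolation=2))
E
```

```text
-1 [329.9318965  70.6361495] [ 67.43226178 243.27974873]
1 [356.03677428  80.20938188] [ 56.92805529 205.43610635]
tcp [341.04052979  79.44763429] [ 68.51964504 222.81856136]
0 [318.15380202 130.39890092] [141.22933861 206.72365241]
0.08 [329.06497177 106.15557035] [108.14183907 214.06543338]
0.114 [333.76243328  95.71836563] [ 93.04106365 217.41614247]
```

View pics/c4.png

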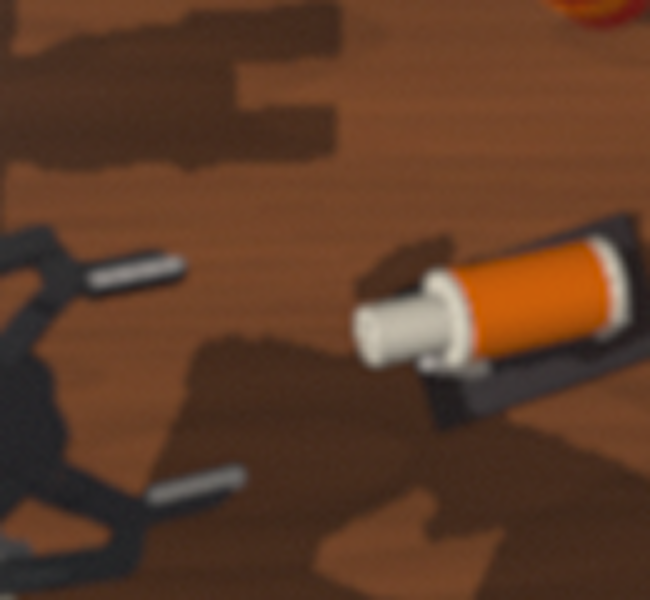

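The tips match the prediction and the line-up with the collar is good. Advancing and gripping.

```bash
python3 -m pendant '{"rot":[[0,0,0],[0,0,0],[0,0,0],[0,0,0],[0,0,0],[0,0,0],[0,0,0],[0,0,0]],"delta_pos":[[0,0,0.5],[0,0,0.5],[0,0,0.5],[0,0,0.5],[0,0,0.4],[0,0,0.3],[0,0,0],[0,0,0]],"grip":[1,1,1,1,1,1,1,1]}'
python3 -m pendant '{"rot":[[0,0,0],[0,0,0],[0,0,0],[0,0,0],[0,0,0],[0,0,0],[0,0,0],[0,0,0]],"delta_pos":[[0,0,0],[0,0,0],[0,0,0],[0,0,0],[0,0,0],[0,0,0],[0,0,0],[0,0,0]],"grip":[-1,-1,-1,-1,-1,-1,-1,-1]}' 40
python3 - <<'E'
from h import *
im={n:robot.get_image(n)[:,:,::-1] for n in("scene","top")}
a=cv2.resize(im["scene"][65:145,280:360],None,fx=5,fy=5,interpolation=2)
b=cv2.resize(im["top"][170:250,65:145],None,fx=5,fy=5,interpolation=2);cv2.imwrite("pics/c5.png",np.hstack([a,b]))
need([.5183,.3263,.0842])
E
```

```text
time_s: 6.2
eef_pos: [0.5179, 0.327, 0.0847]
orientation: [0.52, 0.72, -0.269, 0.373]
force: [-0.5, -0.4, 0.3]
finger_gap: 1.004
grasp_force: 0.0
time_s: 7.2
eef_pos: [0.5181, 0.3269, 0.0847]
orientation: [0.519, 0.72, -0.269, 0.373]
force: [1.7, 1.8, 2.7]
finger_gap: 0.285
grasp_force: 39.8
q [ 0.89  0.89  1.5  -0.77  1.45  0.95] pos [0.5181 0.3269 0.0847]
[[-0.181  0.949  0.258]
 [ 0.547  0.316 -0.775]
 [-0.817  0.001 -0.577]]
units [0.   0.   0.03]
```

View pics/c5.png

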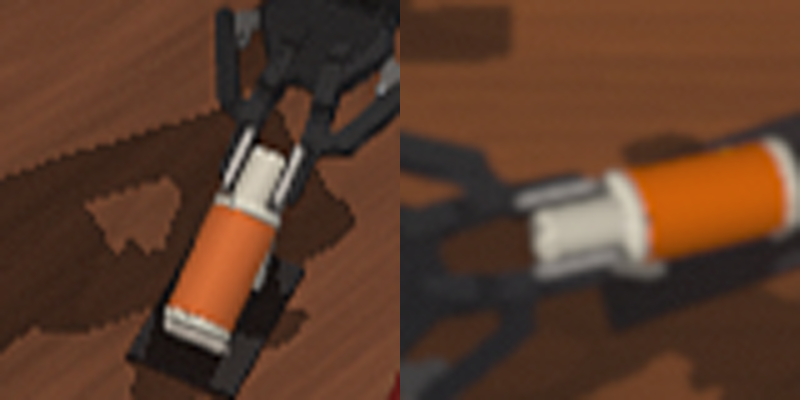

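Grip is firm (gap 0.285, about 24 mm, 40 N). Lifting straight up, then turning upright.

```bash
python3 -m pendant '{"rot":[[0,0,0],[0,0,0],[0,0,0],[0,0,0],[0,0,0],[0,0,0],[0,0,0],[0,0,0]],"delta_pos":[[-0.4,0,-0.28],[-0.5,0,-0.36],[-0.5,0,-0.36],[-0.5,0,-0.36],[-0.5,0,-0.36],[-0.5,0,-0.36],[-0.5,0,-0.36],[-0.5,0,-0.36]],"grip":[-1,-1,-1,-1,-1,-1,-1,-1]}' 60
python3 -m pendant '{"rot":[[0,0.85,0],[0,0.85,0],[0,0.85,0],[0,0.85,0],[0,0.85,0],[0,0.85,0],[0,0.85,0],[0,0.85,0]],"delta_pos":[[0,0,0],[0,0,0],[0,0,0],[0,0,0],[0,0,0],[0,0,0],[0,0,0],[0,0,0]],"grip":[-1,-1,-1,-1,-1,-1,-1,-1]}'
python3 - <<'E'
from h import *
im={n:robot.get_image(n)[:,:,::-1] for n in("scene","top")}
for n in im:cv2.imwrite(f"pics/{n}6.png",im[n])
need([.446,-.042,.18])
p=robot.sense()["eef_pos"];print(S.px(p),T.px(p),S.px(p-[0,0,.084]))
for n,w in(("scene",(280,0,420,140)),("top",(60,150,190,270))):
    h=cv2.cvtColor(im[n],cv2.COLOR_BGR2HSV).astype(int);m,ce,st=biggest((h[...,0]<16)&(h[...,1]>190)&(h[...,2]>130),w);print(n,ce,st)
    ys,xs=np.nonzero(m);print(cv2.minAreaRect(np.c_[xs,ys].astype(np.float32)))
E
```

```text
time_s: 8.3
eef_pos: [0.5174, 0.3277, 0.2297]
orientation: [0.519, 0.72, -0.269, 0.373]
force: [-0.1, -1.3, -2.3]
finger_gap: 0.284
grasp_force: 58.8
time_s: 9.3
eef_pos: [0.5174, 0.3276, 0.2295]
orientation: [0.585, 0.811, -0.001, 0.002]
force: [0.2, -0.5, -2.0]
finger_gap: 0.282
grasp_force: 58.8
q [ 0.55  0.41  1.66 -0.01  1.08  0.23] pos [0.518  0.3257 0.2294]
[[-0.313  0.95   0.002]
 [ 0.95   0.313 -0.006]
 [-0.007  0.    -1.   ]]
units [-10.88  -6.12   1.72]
[338.44766928  67.37488881] [ 80.25051826 208.15172322] [332.9782862   90.18248601]
scene [362.85714286 133.85714286] [362 132   3   5   7]
((362.76922607421875, 133.84613037109375), (1.1094003915786743, 4.437601566314697), 33.690067291259766)
top [132.5        150.83333333] [129 150   9   3  12]
((132.87838745117188, 151.22972106933594), (8.055550575256348, 1.8083888292312622), 9.462322235107422)
```

```bash
python3 -m pendant '{"rot":[[0,0,0],[0,0,0],[0,0,0],[0,0,0],[0,0,0],[0,0,0],[0,0,0],[0,0,0]],"delta_pos":[[-0.6,-0.34,0],[-0.9,-0.51,0],[-0.9,-0.51,0],[-0.9,-0.51,0],[-0.9,-0.51,0],[-0.9,-0.51,0],[-0.9,-0.51,0],[-0.9,-0.51,0]],"grip":[-1,-1,-1,-1,-1,-1,-1,-1]}'
python3 -m pendant '{"rot":[[0,0,0],[0,0,0],[0,0,0],[0,0,0],[0,0,0],[0,0,0],[0,0,0],[0,0,0]],"delta_pos":[[-0.8,-0.44,0],[-0.8,-0.44,0],[-0.8,-0.44,0],[-0.8,-0.44,0],[-0.6,-0.3,0],[-0.25,-0.14,0],[0,0,0],[0,0,0]],"grip":[-1,-1,-1,-1,-1,-1,-1,-1]}'
python3 - <<'E'
from h import *
im={n:robot.get_image(n)[:,:,::-1] for n in("scene","top")}
need([.446,-.042,.1])
p=robot.sense()["eef_pos"]
for st in (0,.08):print(S.px(p-[0,0,.084-st]),T.px(p-[0,0,.084-st]))
a=cv2.resize(im["scene"][90:210,160:280],None,fx=3.33,fy=3.33,interpolation=2)
b=cv2.resize(im["top"][180:300,210:330],None,fx=3.33,fy=3.33,interpolation=2);cv2.imwrite("pics/c6.png",np.hstack([a,b]))
E
```

```text
time_s: 10.4
eef_pos: [0.4701, 0.0931, 0.2298]
orientation: [0.584, 0.811, -0.003, 0.003]
force: [1.1, -0.4, -0.5]
finger_gap: 0.278
grasp_force: 58.9
time_s: 11.4
eef_pos: [0.447, -0.0413, 0.2308]
orientation: [0.585, 0.811, -0.002, 0.003]
force: [-0.8, 0.2, -1.8]
finger_gap: 0.28
grasp_force: 58.9
q [-0.11  0.16  2.01 -0.01  0.97 -0.43] pos [ 0.4471 -0.0413  0.2308]
[[-0.316  0.949  0.002]
 [ 0.949  0.316 -0.007]
 [-0.007 -0.    -1.   ]]
units [ 0.02 -0.04  4.36]
[220.98131704 143.24031318] [270.13878189 243.55834068]
[218.36564628 123.16779427] [271.51768797 242.8429503 ]
```

View pics/c6.png

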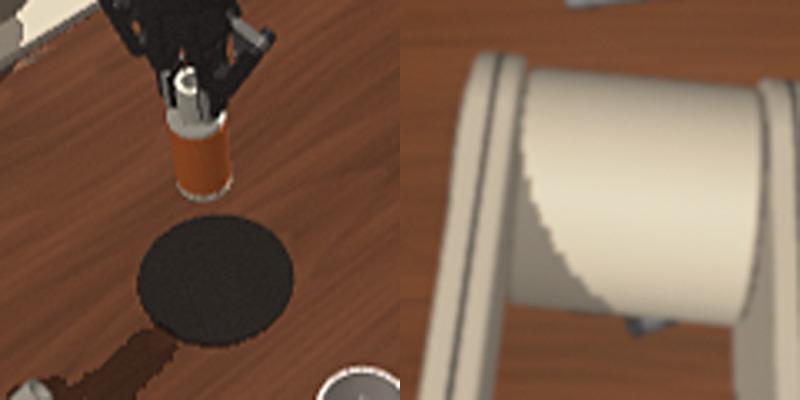

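The spool hangs upright over the mat, with its foot near scene (221,146). Lowering it.

```bash
python3 -m pendant '{"rot":[[0,0,0],[0,0,0],[0,0,0],[0,0,0],[0,0,0],[0,0,0],[0,0,0],[0,0,0]],"delta_pos":[[0,0,0.8],[0,0,0.8],[0,0,0.8],[0,0,0.8],[0,0,0.7],[0,0,0.4],[0,0,0],[0,0,0]],"grip":[-1,-1,-1,-1,-1,-1,-1,-1]}'
python3 -m pendant '{"rot":[[0,0,0],[0,0,0],[0,0,0],[0,0,0],[0,0,0],[0,0,0],[0,0,0],[0,0,0]],"delta_pos":[[0,0,0.07],[0,0,0.07],[0,0,0.07],[0,0,0.05],[0,0,0],[0,0,0],[0,0,0],[0,0,0]],"grip":[-1,-1,-1,-1,-1,-1,-1,-1]}' 25
```

```text
time_s: 12.5
eef_pos: [0.4478, -0.0426, 0.1023]
orientation: [0.585, 0.811, -0.002, 0.003]
force: [0.1, -0.1, -0.9]
finger_gap: 0.277
grasp_force: 58.9
time_s: 13.5
eef_pos: [0.4473, -0.0427, 0.094]
orientation: [0.585, 0.811, -0.002, 0.003]
force: [-0.1, 0.3, -0.6]
finger_gap: 0.28
grasp_force: 58.9
```

```bash
python3 -m pendant '{"rot":[[0,0,0],[0,0,0],[0,0,0],[0,0,0],[0,0,0],[0,0,0],[0,0,0],[0,0,0]],"delta_pos":[[0,0,0.04],[0,0,0.04],[0,0,0.02],[0,0,0],[0,0,0],[0,0,0],[0,0,0],[0,0,0]],"grip":[-1,-1,-1,-1,-1,-1,-1,-1]}'
python3 -m pendant '{"rot":[[0,0,0],[0,0,0],[0,0,0],[0,0,0],[0,0,0],[0,0,0],[0,0,0],[0,0,0]],"delta_pos":[[0,0,0.03],[0,0,0.02],[0,0,0],[0,0,0],[0,0,0],[0,0,0],[0,0,0],[0,0,0]],"grip":[-1,-1,-1,-1,-1,-1,-1,-1]}'
```

```text
time_s: 14.5
eef_pos: [0.4474, -0.0427, 0.091]
orientation: [0.585, 0.811, -0.002, 0.003]
force: [-0.2, 0.4, -0.6]
finger_gap: 0.277
grasp_force: 58.9
time_s: 15.5
eef_pos: [0.4473, -0.0427, 0.0895]
orientation: [0.585, 0.811, -0.002, 0.003]
force: [0.7, -0.2, -1.0]
finger_gap: 0.281
grasp_force: 58.9
```

```bash
python3 -m pendant '{"rot":[[0,0,0],[0,0,0],[0,0,0],[0,0,0],[0,0,0],[0,0,0],[0,0,0],[0,0,0]],"delta_pos":[[0,0,0.03],[0,0,0.02],[0,0,0],[0,0,0],[0,0,0],[0,0,0],[0,0,0],[0,0,0]],"grip":[-1,-1,-1,-1,-1,-1,-1,-1]}'
python3 - <<'E'
from h import *
im=robot.get_image("scene")[:,:,::-1];cv2.imwrite("pics/s7.png",im)
h=cv2.cvtColor(im,cv2.COLOR_BGR2HSV).astype(int);m,ce,st=biggest((h[...,0]<16)&(h[...,1]>190)&(h[...,2]>130),(190,100,270,200));print(ce,st)
p=robot.sense()["eef_pos"]
for z in(.004,.01):print(z,S.px([p[0],p[1],z]))
# lowest silhouette of white rim near foot
col=im[140:190,223].astype(int);print(col.tolist())
E
```

```text
time_s: 16.5
eef_pos: [0.4478, -0.043, 0.089]
orientation: [0.585, 0.811, -0.002, 0.003]
force: [-2.8, -0.6, 15.0]
finger_gap: 0.282
grasp_force: 60.7
[217.26666667 168.8       ] [216 163   4  13  15]
0.004 [224.57002209 173.37503608]
0.01 [224.42354656 172.26311082]
[[25, 27, 32], [23, 24, 30], [22, 25, 29], [22, 24, 29], [27, 27, 32], [28, 29, 32], [24, 25, 31], [27, 28, 32], [25, 25, 28], [28, 30, 33], [39, 42, 46], [54, 59, 62], [74, 81, 85], [84, 91, 97], [71, 77, 82], [50, 54, 60], [61, 66, 71], [77, 84, 89], [84, 92, 98], [97, 108, 114], [99, 110, 115], [113, 125, 130], [129, 141, 147], [128, 140, 145], [115, 128, 133], [64, 82, 113], [20, 52, 114], [29, 60, 118], [29, 60, 118], [27, 57, 116], [32, 60, 117], [29, 59, 117], [29, 60, 117], [30, 60, 118], [31, 61, 119], [31, 60, 119], [29, 60, 118], [25, 57, 120], [65, 84, 125], [89, 101, 108], [29, 32, 34], [18, 21, 27], [22, 25, 31], [20, 23, 31], [29, 31, 38], [36, 40, 45], [33, 38, 43], [36, 40, 44], [35, 38, 44], [36, 38, 44]]
```

Contact with the mat at 15 N. I'll relieve the preload and release.

```bash
python3 -m pendant '{"rot":[[0,0,0],[0,0,0],[0,0,0],[0,0,0],[0,0,0],[0,0,0],[0,0,0],[0,0,0]],"delta_pos":[[0,0,-0.02],[0,0,0],[0,0,0],[0,0,0],[0,0,0],[0,0,0],[0,0,0],[0,0,0]],"grip":[-1,-1,0.2,0.2,0.2,0.2,0.2,0.2]}'
python3 - <<'E'
from h import *
im=robot.get_image("scene")[:,:,::-1];p=robot.sense()["eef_pos"];print(p)
cv2.imwrite("pics/c8.png",cv2.resize(im[110:210,175:275],None,fx=5,fy=5,interpolation=2))
for z in(.004,.084,.118):print(z,(S.px([p[0],p[1],z])-[175,110])*5)
E
```

```text
time_s: 17.55
eef_pos: [0.4473, -0.0427, 0.0886]
orientation: [0.585, 0.811, -0.002, 0.003]
force: [-0.6, 0.1, -0.9]
finger_gap: 0.605
grasp_force: 0.0
[ 0.44736925 -0.04275206  0.0885966 ]
0.004 [247.66970036 316.13989875]
0.084 [237.29853282 237.45217107]
0.118 [232.46388182 200.770891  ]
```

View pics/c8.png

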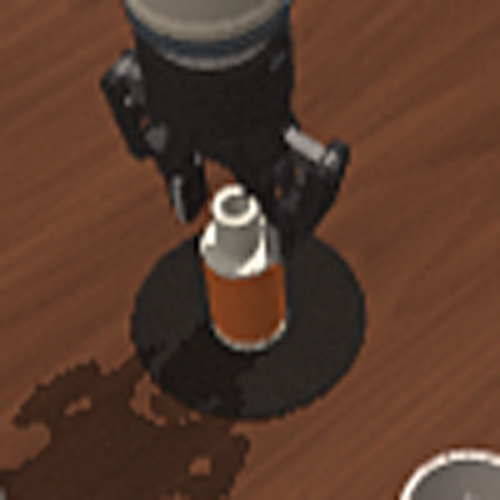

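It stands upright on the mat, collar top at about crop (236,205), and has been released. One wait isn't needed, since it stood free for over 0.5 s. Regrasp and lift.

```bash
python3 -m pendant '{"rot":[[0,0,0],[0,0,0],[0,0,0],[0,0,0],[0,0,0],[0,0,0],[0,0,0],[0,0,0]],"delta_pos":[[0,0,0],[0,0,0],[0,0,0],[0,0,0],[0,0,0],[0,0,0],[0,0,0],[0,0,0]],"grip":[0.2,0.2,-1,-1,-1,-1,-1,-1]}' 60
python3 -m pendant '{"rot":[[0,0,0],[0,0,0],[0,0,0],[0,0,0],[0,0,0],[0,0,0],[0,0,0],[0,0,0]],"delta_pos":[[0,0,-0.3],[0,0,-0.6],[0,0,-0.8],[0,0,-0.8],[0,0,-0.8],[0,0,-0.8],[0,0,-0.4],[0,0,0]],"grip":[-1,-1,-1,-1,-1,-1,-1,-1]}'
python3 -c "
from h import *
need([.660,-.067,.2236])"
```

```text
time_s: 18.6
eef_pos: [0.4475, -0.0427, 0.0887]
orientation: [0.585, 0.811, -0.002, 0.003]
force: [0.5, 0.4, 2.9]
finger_gap: 0.278
grasp_force: 58.9
time_s: 19.6
eef_pos: [0.4473, -0.0419, 0.2242]
orientation: [0.585, 0.811, -0.002, 0.003]
force: [-0.5, -0.1, -1.8]
finger_gap: 0.283
grasp_force: 58.9
q [-0.12  0.17  2.01 -0.01  0.95 -0.43] pos [ 0.4473 -0.0419  0.2242]
[[-0.315  0.949  0.004]
 [ 0.949  0.315 -0.007]
 [-0.008  0.001 -1.   ]]
units [-3.03  6.47  0.05]
```

```bash
python3 -m pendant '{"rot":[[0,0,0],[0,0,0],[0,0,0],[0,0,0],[0,0,0],[0,0,0],[0,0,0],[0,0,0]],"delta_pos":[[-0.4,0.9,0],[-0.43,0.9,0],[-0.43,0.9,0],[-0.43,0.9,0],[-0.43,0.9,0],[-0.43,0.9,0],[-0.33,0.75,0],[-0.15,0.32,0]],"grip":[-1,-1,-1,-1,-1,-1,-1,-1]}'
python3 -m pendant '{"rot":[[0,0,0],[0,0,0],[0,0,0],[0,0,0],[0,0,0],[0,0,0],[0,0,0],[0,0,0]],"delta_pos":[[0,0,0],[0,0,0],[0,0,0],[0,0,0],[0,0,0],[0,0,0],[0,0,0],[0,0,0]],"grip":[-1,-1,-1,-1,-1,-1,-1,-1]}'
python3 - <<'E'
from h import *
im={n:robot.get_image(n)[:,:,::-1] for n in("scene","top")}
for n in im:cv2.imwrite(f"pics/{n}9.png",im[n])
p=robot.sense()["eef_pos"];need([.660,-.067,.2236])
x0,y0=225,100
cv2.imwrite("pics/c9.png",cv2.resize(im["scene"][y0:y0+150,x0:x0+90],None,fx=4,fy=4,interpolation=2))
for d in(-.085,-.005,.029):print(d,(S.px(p+[0,0,d])-[x0,y0])*4)
for z in(.084,.099):print(z,(S.px([.66,-.067,z])-[x0,y0])*4)
# cup rim ellipse, first (unobstructed) scene & top images
for n,c,w in(("scene",S,(235,190,300,255)),("top",T,(245,125,310,190))):
    g=cv2.imread(f"pics/{n}0.png");h=cv2.cvtColor(g,cv2.COLOR_BGR2HSV).astype(int)
    m,ce,st=biggest(h[...,2]>(195 if n=="scene" else 185),w);ct,_=cv2.findContours(m.astype(np.uint8),0,1);k=max(ct,key=len)
    e=cv2.fitEllipse(cv2.convexHull(k));print(n,st,e,c.plane(e[0],.084))
E
```

```text
time_s: 20.6
eef_pos: [0.6601, -0.0669, 0.2224]
orientation: [0.585, 0.811, -0.003, 0.002]
force: [-0.8, 0.0, -1.7]
finger_gap: 0.278
grasp_force: 59.0
time_s: 21.6
eef_pos: [0.6599, -0.0669, 0.2242]
orientation: [0.585, 0.811, -0.002, 0.003]
force: [0.5, -0.1, -0.4]
finger_gap: 0.281
grasp_force: 59.0
q [-0.12  0.49  1.55 -0.01  1.11 -0.43] pos [ 0.6599 -0.0669  0.2242]
[[-0.315  0.949  0.002]
 [ 0.949  0.315 -0.007]
 [-0.007 -0.    -1.   ]]
units [-0.    0.    0.02]
-0.085 [177.18937264 408.28155358]
-0.005 [181.57514068 339.56223973]
0.029 [183.66489108 306.81855338]
0.084 [174.55806037 450.04746427]
0.099 [175.2541589  439.14785071]
scene [255 200  28  26 110] ((268.58087158203125, 212.55618286132812), (25.270328521728516, 28.014476776123047), 94.77172088623047) [ 0.6599906  -0.06719861  0.084     ]
top [263 137  31  30 195] ((278.110107421875, 151.39808654785156), (30.293087005615234, 31.2396297454834), 83.77544403076172) [ 0.65950628 -0.06568127  0.084     ]
```

View pics/c9.png

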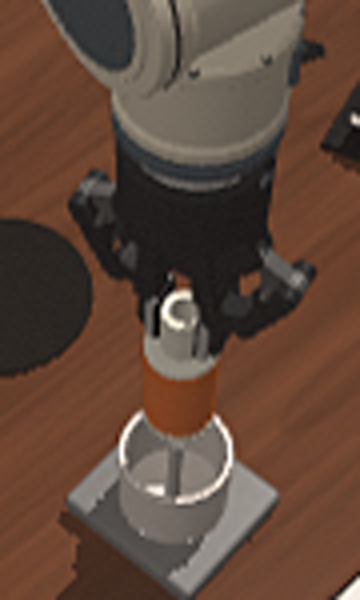

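The spool is over the cup, with its axis at crop x≈180 against the spindle at 175–177. That is within about 1 mm once the 2.5 mm/px slant is counted. Lowering in guarded steps.

```bash
python3 -m pendant '{"rot":[[0,0,0],[0,0,0],[0,0,0],[0,0,0],[0,0,0],[0,0,0],[0,0,0],[0,0,0]],"delta_pos":[[0,0,0.3],[0.01,0,0.4],[0,0,0.3],[0,0,0.12],[0,0,0.1],[0,0,0.1],[0,0,0.1],[0,0,0]],"grip":[-1,-1,-1,-1,-1,-1,-1,-1]}'
python3 -m pendant '{"rot":[[0,0,0],[0,0,0],[0,0,0],[0,0,0],[0,0,0],[0,0,0],[0,0,0],[0,0,0]],"delta_pos":[[0,0,0.1],[0,0,0.1],[0,0,0.1],[0,0,0.1],[0,0,0.1],[0,0,0.1],[0,0,0],[0,0,0]],"grip":[-1,-1,-1,-1,-1,-1,-1,-1]}'
```

```text
time_s: 22.7
eef_pos: [0.6598, -0.0669, 0.1815]
orientation: [0.585, 0.811, -0.002, 0.003]
force: [-0.0, -0.0, -0.6]
finger_gap: 0.281
grasp_force: 59.0
time_s: 23.7
eef_pos: [0.66, -0.0671, 0.1637]
orientation: [0.585, 0.811, -0.002, 0.003]
force: [0.5, 0.3, -1.5]
finger_gap: 0.281
grasp_force: 59.0
```

The spindle is 20 mm into the bore with no force. Continuing.

```bash
python3 -m pendant '{"rot":[[0,0,0],[0,0,0],[0,0,0],[0,0,0],[0,0,0],[0,0,0],[0,0,0],[0,0,0]],"delta_pos":[[0,0,0.15],[0.01,0,0.15],[0,0,0.15],[0,0,0.15],[0,0,0.15],[0,0,0.15],[0,0,0.1],[0,0,0]],"grip":[-1,-1,-1,-1,-1,-1,-1,-1]}'
python3 -m pendant '{"rot":[[0,0,0],[0,0,0],[0,0,0],[0,0,0],[0,0,0],[0,0,0],[0,0,0],[0,0,0]],"delta_pos":[[0,0,0.15],[0,0,0.15],[0,0,0.15],[0,0,0.1],[0,0,0.1],[0,0,0],[0,0,0],[0,0,0]],"grip":[-1,-1,-1,-1,-1,-1,-1,-1]}'
```

```text
time_s: 24.7
eef_pos: [0.6597, -0.067, 0.1333]
orientation: [0.585, 0.811, -0.002, 0.003]
force: [0.3, -0.2, -1.0]
finger_gap: 0.28
grasp_force: 59.0
time_s: 25.7
eef_pos: [0.6601, -0.0671, 0.1143]
orientation: [0.585, 0.811, -0.002, 0.003]
force: [-1.0, 0.8, -1.3]
finger_gap: 0.282
grasp_force: 59.0
```

```bash
python3 -m pendant '{"rot":[[0,0,0],[0,0,0],[0,0,0],[0,0,0],[0,0,0],[0,0,0],[0,0,0],[0,0,0]],"delta_pos":[[0,0,0.05],[0,0,0.05],[0,0,0.03],[0,0,0],[0,0,0],[0,0,0],[0,0,0],[0,0,0]],"grip":[-1,-1,-1,-1,-1,-1,-1,-1]}'
python3 -m pendant '{"rot":[[0,0,0],[0,0,0],[0,0,0],[0,0,0],[0,0,0],[0,0,0],[0,0,0],[0,0,0]],"delta_pos":[[0,0,0.03],[0,0,0.02],[0,0,0],[0,0,0],[0,0,0],[0,0,0],[0,0,0],[0,0,0]],"grip":[-1,-1,-1,-1,-1,-1,-1,-1]}'
```

```text
time_s: 26.7
eef_pos: [0.66, -0.0671, 0.1102]
orientation: [0.585, 0.811, -0.002, 0.003]
force: [-0.8, 0.7, -1.8]
finger_gap: 0.28
grasp_force: 59.0
time_s: 27.7
eef_pos: [0.66, -0.0671, 0.1088]
orientation: [0.585, 0.811, -0.002, 0.003]
force: [-1.4, 0.2, 0.5]
finger_gap: 0.284
grasp_force: 59.1
```

```bash
python3 -m pendant '{"rot":[[0,0,0],[0,0,0],[0,0,0],[0,0,0],[0,0,0],[0,0,0],[0,0,0],[0,0,0]],"delta_pos":[[0,0,0.02],[0,0,0],[0,0,0],[0,0,0],[0,0,0],[0,0,0],[0,0,0],[0,0,0]],"grip":[-1,-1,-1,-1,-1,-1,-1,-1]}'
```

```text
time_s: 28.7
eef_pos: [0.6602, -0.0672, 0.1087]
orientation: [0.585, 0.811, -0.002, 0.003]
force: [-1.5, 0.1, 4.6]
finger_gap: 0.281
grasp_force: 59.7
```

Firm floor contact at the expected height. Releasing and backing up.

```bash
python3 -m pendant '{"rot":[[0,0,0],[0,0,0],[0,0,0],[0,0,0],[0,0,0],[0,0,0],[0,0,0],[0,0,0]],"delta_pos":[[0,0,0],[0,0,0],[0,0,0],[0,0,0],[0,0,0],[0,0,0],[0,0,0],[0,0,0]],"grip":[0.4,0.4,0.4,0.4,0.4,0.4,0.4,0.4]}'
python3 -m pendant '{"rot":[[0,0,0],[0,0,0],[0,0,0],[0,0,0],[0,0,0],[0,0,0],[0,0,0],[0,0,0]],"delta_pos":[[0,0,-0.3],[0,0,-0.6],[0,0,-0.6],[0,0,-0.8],[0,0,-0.8],[0,0,-0.6],[0,0,-0.3],[0,0,0]],"grip":[0.4,0.4,0.4,0.4,0.4,0.4,0.4,0.4]}'
python3 - <<'E'
from h import *
im=robot.get_image("scene")[:,:,::-1]
cv2.imwrite("pics/c10.png",cv2.resize(im[150:260,220:320],None,fx=5,fy=5,interpolation=2))
for z in(.104,.138):print(z,(S.px([.66,-.067,z])-[220,150])*5)
E
```

```text
time_s: 29.7
eef_pos: [0.66, -0.0671, 0.1082]
orientation: [0.585, 0.811, -0.002, 0.003]
force: [0.5, -0.8, 0.2]
finger_gap: 0.704
grasp_force: 0.0
time_s: 30.7
eef_pos: [0.6599, -0.0664, 0.2288]
orientation: [0.585, 0.811, -0.002, 0.003]
force: [0.9, 0.2, -0.4]
finger_gap: 0.701
grasp_force: 0.0
0.104 [244.36306065 294.30999112]
0.138 [246.44568594 261.69993653]
```

View pics/c10.png

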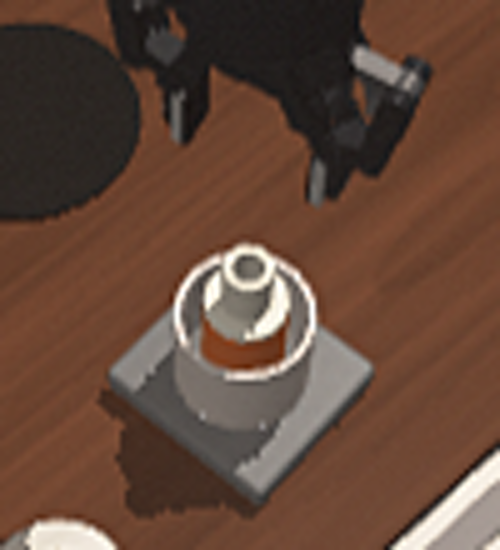

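The spool is seated upright in the cup, collar top at crop (249,267) against a predicted (246,262), and the gripper is clear. Handing in.

```bash
python3 -c "
from rig import robot
print(robot.sign_off())"
```

```text
the job is handed in; nothing more can be done
None
```

The orange spool stood released on the mat, then was lowered over the spindle to the cup's floor and let go upright; the job was handed in at about 31 s, with no verdict returned by the judge.

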